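Tip the scrap tray into the reclaim bin

ROBOT

A 7-joint arm with a two-finger parallel gripper is mounted at the origin on a cart in front of the work surface, level with it; the furniture and walls round the work are solid. World frame = base frame: x ahead of the robot, y to its left, z up, the work surface at z = 0. Lengths are in mm, angles in rad, forces in N, time in s.
With the tool pointing down it reaches from about 400 to 875 mm from the base axis. Payload 4.4 kg.
Tool frame: the origin (TCP) lies on the centre line of the jaws, within the pads' length; the fingertips stand 14 mm ahead of it and the grasp point (between the pads) lies 5 mm behind it (tips_ahead is the distance from the TCP to the fingertips, in mm); z points along the fingers, y is the line along which they close (so a half turn about z gives the same grasp; the last joint's range is limited). The gripper opens to 85 mm and grips with 20 to 120 N. Pads are 22 mm wide; open, the fingers measure 114 mm over their backs; the gripper's body (76 mm by 85 mm) begins 54 mm behind the grasp point. The pads swing forward as they close: fully open they stand 13 mm farther back than shut.
Start: joints at [1.062, 0.628, 0.038, 1.517, -0.027, 0.996, -0.02], TCP at [278.534, -587.313, 245.313] pointing down, gripper open.
Joint ranges: [-3.06, 3.06], [-0.37, 2.12], [-1.25, 1.32], [0.18, 2.47], [-1.1, 4.24], [0.23, 1.98], [-2.94, 2.94]. Speed limits (rad/s): [2.57, 2.57, 3.14, 3.14, 3.14, 3.14, 3.14].

INTERFACE

Orientations are given as [roll, pitch, yaw] about the fixed x, y, z axes, in that order (R = Rz(yaw) Ry(pitch) Rx(roll)).
In Python, from cell import * gives the robot as it stands.
- The arm moves only by the tool move_arm, never from a script. Its argument "rows" is text: rows parted by semicolons, each of 7 numbers parted by spaces: the shift along the tool's x, y, z scaled (see below), then the turn, a rotation vector about the tool's x, y, z scaled (see below), then the closure, from -1 (fully open) to 1 (shut). A call has 1 to 12 rows; each row is the pose to reach, as a shift and turn from the pose commanded when the call began, along the tool's axes at that moment; what a row does not reach only later rows make up. The controller multiplies each number of a shift by 0.3 m and each number of a turn by pi/2 rad. A row lasts 1/12 s, in which the tool goes at most 41.7 mm and 7.16 degrees, less where a joint would pass 70% of its speed; a pose out of reach is approached as far as the arm can. A call with a number of a shift or a turn outside -1 to 1 is refused whole. A call with a gripper value outside its range is refused whole. The fingers move at their own pace and stop on an object; the grip force is fixed at half the most. Time passes only in rows, so rows that repeat a pose let the fingers close. It gives the time, the measured TCP pose, the force, the opening and the grip force at its end, in the units of the state.
- read_state(): the state, without advancing time (a new reading comes with each control period).
- get_image(name): name is "side" or "top" or "wrist"; returns a dict with "img" (400x640x3 uint8, red, green, blue), "vfov" (degrees; the focal length in pixels is half the picture's height over the tangent of half this angle, whatever the lens; pixels are square), "cx", "cy" (the principal point, pixels), "k1" (the pictures are not rectified: a ray, as slopes to the right and down, at radius r is drawn at 1 + k1 r^2 times it, then the intrinsics apply), "extrinsics" (4x4, takes a point from camera to world coordinates); the wrist camera has in their place "T_tool_cam" (4x4, takes a point from camera to tool coordinates, whose origin is the TCP and whose axes are the flange's). Camera axes: x right, y up, looking along -z (the intrinsics and any distortion apply to the point x, -y, -z); pixel columns grow to the right and rows downward; lengths in mm; the calibration is good to about 2 mm. A picture is of the moment at which its call begins: read the wrist's pose just before it. There is no depth.
- finish_job(): hands the job in; it is judged then, once.
The state is a dict: "clock": time; "qpos": joint angles; "qd": joint speeds; "tau": joint torques, N m; "eef_pos": TCP position; "tool_rot": TCP orientation; "force": force on the tool from outside, world axes, zero at the start; "torque": the same for the moment, N m; "width": finger opening in mm; "gripper_force": force on a finger pad.
Only numpy, scipy, OpenCV 4.12 (cv2) and the standard library are available. Lean on these libraries where they do the work, as an engineer would, in place of code of your own. Each camera call takes 0.05 s, during which the arm holds its last target. There are 200 camera calls.

TASK

Slide the black lock knob of the tipping stand fully over to its end stop to free the steel scrap tray, then lift the tray by its handle bar to 60 degrees (its pointer at the longer brass mark on the bow), clearly no steeper, and hold it there for a second so that both clay offcuts slide into the bin. Lower the tray until it lies level again and let go, leaving the lock open, and do not knock over the jar or the pot standing beside it.

Things in the scene. Friction and masses are not known exactly. Their poses are not given: they have to be found in the camera images.
- stand: Tipping stand fixed to the table: plywood base board 227 (x) x 340 (y) x 12 mm, spanning x = -105 to 122, y = -185 to 155 mm; origin on its underside below the hinge, axes along its sides, z up. Positions below are in this frame. The tray lies on the +y side of the hinge, the bin on the -y side, the lock rail at x = 109 mm (the robot's side). Two uprights at x = +-87 mm, y = 0 reach z = 122 mm.
- hinge (a point): Middle of the tray's hinge axis, which runs along the stand's x; in the stand's frame at (0, 0, 110) mm.
- bin (a point): Centre of the inner floor of the grey open bin, at (0, -95, 17) mm of the stand. Inside 140 (x) x 160 (y) mm, rim 80 mm above the table.
- mark60 (a point): Foot of the longer brass mark (60 degrees) on a thin steel bow of radius 110 mm round the hinge, at x = -97 mm of the stand, beyond the tray; the bow rises to 220 mm. A shorter mark shows 30 degrees. The tray's dark pointer, a pin on its far wall, runs along the bow.
- tray (a joint): Tilt of the steel tray, rad: 0 = level, positive = handle end raised, pouring into the bin; 1.047 = 60 degrees, limit 1.4. Stiff hinge: the tray stays where it is left (about 6 N at the handle). Inside 140 (x) x 161 (y) mm, walls 30 mm, floor 4 mm above the hinge axis, open at the hinge end. Locked while joint lock is below about 0.02.
- tray_handle (a point): Centre of the tray's handle, a round dark wooden bar, 14 mm thick, 124 mm long, along its own x (parallel to the hinge), on two arms at x = +-58 mm, 48 mm free between bar and tray wall. Tray level: at (0, 220, 136) mm of the stand, free above and 117 mm beneath. 221.5 mm from the hinge axis, 0.118 rad above the tray's floor plane.
- lock (a joint): Travel of the sliding lock, m: 0 = bolt over the tray's tab (locked), 0.06 = end stop, fully open. It moves along the stand's -y, towards the bin, and takes about 2 N.
- lock_knob (a point): Grip point on the lock's black plastic knob, 20 (x) x 24 (y) x 42 mm high, this point 18 mm below its top; locked it is at (109, 120, 150) mm of the stand. The rail's stops beneath reach z = 124 mm, the tray wall beside it (up to x = 74 mm) z = 144 mm.
- offcut_long: Longer clay offcut, a flat rigid strip 42 x 104 x 8 mm, at first lying in the tray; origin at the centre of its underside.
- offcut_short: Shorter clay offcut, a flat rigid piece 60 x 51 x 8 mm, at first lying in the tray; origin at the centre of its underside.
- glaze_jar: Screw-lid glaze jar, 62 mm across, 77 mm high, standing on the table; origin at the centre of its underside. Bystander: must not be knocked over.
- pinch_pot: Round unfired clay pot, 72 mm across, 64 mm high, standing on the table; origin at the centre of its underside. Bystander: must not be knocked over.
There are look-alikes about, which are no part of the job. Leave any white look-alike of the offcut_short alone.

How it is judged:
By the outcome, as a careful person would: the job done as asked, in the order asked, and still so for the second after the job is handed in, with the robot touching nothing.
It also fails if it takes over 53 s, if anything falls off the work surface, if the arm or the gripper's body presses on something with over 40 N, if the wrist force passes 120 N, or if a joint passes its speed limit or range.

## Working session

There is one attempt and no reset: what is moved stays moved. The work goes in short steps, Python scripts to look and compute and a tool call to move; the robot and the scene stay as the last step left them, time stands still between calls to the robot, and variables do not carry over. Pictures are saved under pics/ and viewed, at most 10 in all, crops included, and the job is handed in when it is done.

Besides the shell and the picture viewer there is one more tool, called after "Emit:" as name(argument=value, ...), one argument or row to a line, values as JSON. move_arm: Moves the arm, as the interface text tells. Its arguments: {"type":"object","properties":{"rows":{"type":"string"}},"required":["rows"]}

```bash
ls; mkdir -p pics; cat > h.py <<'E'
from cell import *
import numpy as np, cv2
from scipy.spatial.transform import Rotation as R
def tool():
    s=read_state(); T=np.eye(4); r=np.array(s["tool_rot"])
    T[:3,:3]=R.from_euler('xyz',r).as_matrix() if r.shape==(3,) else r
    T[:3,3]=s["eef_pos"]; return T
def grab(n):
    T=tool(); d=get_image(n)
    d["E"]=np.array(d["extrinsics"]) if "extrinsics" in d else T@np.array(d["T_tool_cam"])
    return d
def f(d): return 200/np.tan(np.radians(d["vfov"])/2)
def ray(d,u,v):
    x,y=(u-d["cx"])/f(d),(v-d["cy"])/f(d); a,b=x,y
    for _ in range(20):
        k=1+d["k1"]*(a*a+b*b); a,b=x/k,y/k
    q=d["E"][:3,:3]@np.array([a,-b,-1]); return d["E"][:3,3],q/np.linalg.norm(q)
def onz(d,u,v,z):
    o,q=ray(d,u,v); return o+q*(z-o[2])/q[2]
def tri(*obs):
    A=np.zeros((3,3));b=np.zeros(3)
    for d,u,v in obs:
        o,q=ray(d,u,v);P=np.eye(3)-np.outer(q,q);A+=P;b+=P@o
    p=np.linalg.solve(A,b)
    return p,[round(float(np.linalg.norm((np.eye(3)-np.outer(q,q))@(p-o))),1) for o,q in (ray(*t) for t in obs)]
def proj(d,p):
    c=np.linalg.inv(d["E"])@np.append(p,1); a,b=c[0]/-c[2],-c[1]/-c[2]
    k=1+d["k1"]*(a*a+b*b); return d["cx"]+f(d)*a*k,d["cy"]+f(d)*b*k
def save(d,n): cv2.imwrite(f"pics/{n}.png",cv2.cvtColor(d["img"],cv2.COLOR_RGB2BGR))
E
python3 - <<'E'
from h import *
import pickle
s=read_state();print({k:np.round(v,3).tolist() for k,v in s.items()})
D={}
for n in("side","top","wrist"):
    D[n]=grab(n);save(D[n],n+"0");print(n,D[n]["vfov"],D[n]["k1"],np.round(D[n]["E"],2).tolist())
pickle.dump(D,open("d0.pkl","wb"))
cv2.imwrite("pics/st0.png",np.vstack([cv2.imread("pics/side0.png")[:300],cv2.imread("pics/top0.png")[:300]]))
E
```

```text
pics
{'clock': 0.0, 'qpos': [1.062, 0.629, 0.038, 1.518, -0.027, 0.996, -0.02], 'qd': [-0.0, -0.001, -0.002, 0.001, -0.001, 0.0, 0.0], 'tau': [0.0, -56.341, 1.226, -19.344, 0.011, 0.011, 0.0], 'eef_pos': [278.278, -586.758, 244.407], 'tool_rot': [-3.14, 0.0, 0.443], 'force': [0.301, -0.545, -0.442], 'torque': [-0.03, -0.005, -0.021], 'gripper_force': 0.0, 'width': 85.408}
side 56.79170020702602 -0.08354038536461784 [[-0.95, 0.17, -0.26, 264.16], [-0.31, -0.48, 0.82, 1030.11], [0.02, 0.86, 0.5, 737.86], [0.0, 0.0, 0.0, 1.0]]
top 47.17622083213156 0.0010346009436164713 [[0.02, 1.0, -0.08, 427.37], [-1.0, 0.02, -0.02, 80.05], [-0.01, 0.08, 1.0, 1466.84], [0.0, 0.0, 0.0, 1.0]]
wrist 61.225240114987905 -0.04561484907541699 [[0.43, 0.87, 0.24, 339.8], [-0.9, 0.41, 0.11, -557.74], [-0.0, -0.27, 0.96, 372.97], [0.0, 0.0, 0.0, 1.0]]
```

View pics/side0.png

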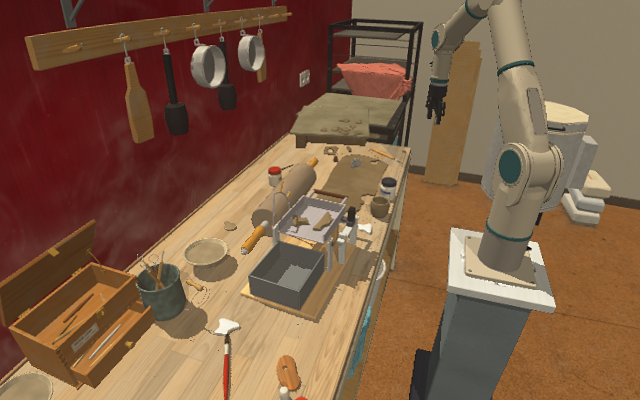

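View pics/top0.png

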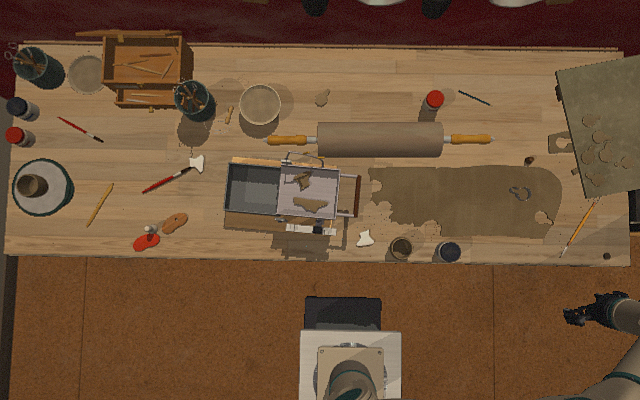

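The side view shows the tray at about (313,217), the knob near (351,215), the bin at (288,272) and the robot on the right. The top view shows the bin at (250,188), the tray at (308,193), the handle bar at (357,195), the lock rail near (312,229), the pot at (401,248) and the jar at (449,252). I'll zoom in on both.

```bash
python3 - <<'E'
import cv2
t=cv2.imread("pics/top0.png")[140:265,215:415];cv2.imwrite("pics/topz.png",cv2.resize(t,None,fx=4,fy=4,interpolation=cv2.INTER_CUBIC))
t=cv2.imread("pics/side0.png")[165:325,235:415];cv2.imwrite("pics/sidez.png",cv2.resize(t,None,fx=3.75,fy=3.75,interpolation=cv2.INTER_CUBIC))
E
```

```text
(no output)
```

View pics/topz.png

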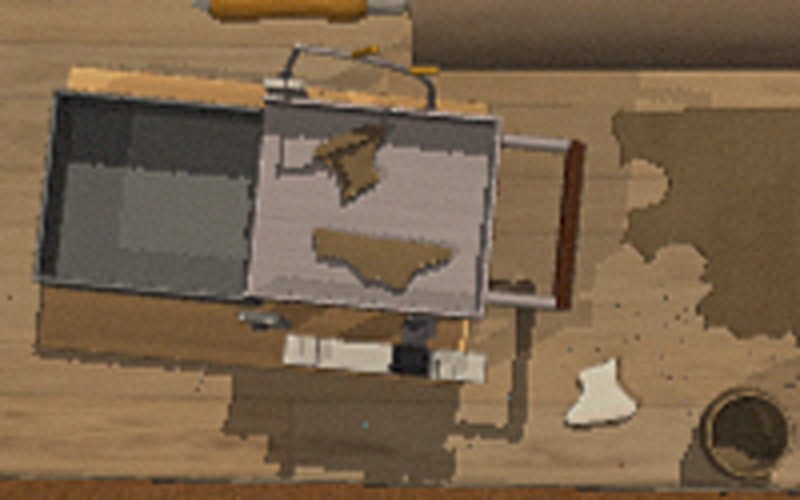

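View pics/sidez.png

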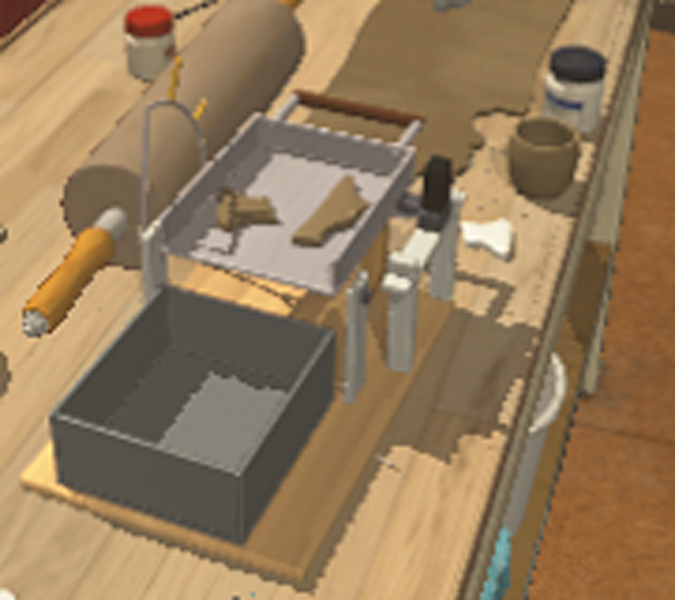

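The zoomed views give these matches, top pixel then side pixel. Bar far end: (575,142) and (299,95). Bar near end: (563,308) and (422,122). Bin rim corners: (57,92) and (55,417); (37,282) and (240,475). Knob top: about (411,358) and (438,163). The white look-alike lies on the table and stays untouched.

```bash
python3 - <<'E'
from h import *
import pickle
D=pickle.load(open("d0.pkl","rb"));t,s=D["top"],D["side"]
# refine bar ends by dark-red mask
for n,d,roi in(("top",t,(340,165,370,225)),("side",s,(305,180,355,205))):
    x0,y0,x1,y1=roi;h=d["img"][y0:y1,x0:x1].astype(int);m=((h[...,0]-h[...,2]>30)&(h[...,0]<130)&(h[...,1]<70)).astype(np.uint8)
    c=max(cv2.findContours(m,0,1)[0],key=cv2.contourArea);r=cv2.minAreaRect(c);print(n,np.round(cv2.boxPoints(r)+[x0,y0],1).tolist(),r)
T=lambda u,v:(t,215+u/4-.4,140+v/4-.4)
S=lambda u,v:(s,235+u/3.75-.4,165+v/3.75-.4)
P={}
for n,a,b,m in(("barfar",(575,142),(299,95),(-62,220,136)),("barnear",(563,308),(422,122),(62,220,136)),("binfar",(57,92),(55,417),(-74,-179,80)),("binnear",(37,282),(240,475),(74,-179,80)),("knobtop",(411,358),(438,163),(109,120,168))):
    p,r=tri(T(*a),S(*b));P[n]=(p,m);print(n,p.round(1),r)
A=np.array([p for p,_ in P.values()]);M=np.array([m for _,m in P.values()],float)
ca,cm=A.mean(0),M.mean(0);H=(M-cm)[:,:2].T@(A-ca)[:,:2]
yaw=np.arctan2(H[0,1]-H[1,0],H[0,0]+H[1,1]);Rz=R.from_euler('z',yaw).as_matrix();o=ca-Rz@cm
print("yaw",yaw,"o",o.round(1),"res",(A-(M@Rz.T+o)).round(1).tolist())
np.savez("stand.npz",R=Rz,o=o*[1,1,0],yaw=yaw)
for n,m in(("knob",(109,120,150)),("knobend",(109,60,150)),("hinge",(0,0,110)),("handle",(0,220,136))):print(n,(Rz@np.array(m)+o*[1,1,0]).round(1))
for u,v in((745,435),):print("pot",onz(t,215+u/4,140+v/4,64).round(0))
print("jar",onz(t,449,252,77).round(0))
E
```

```text
top [[352.5, 216.8], [356.3, 174.8], [361.0, 175.2], [357.2, 217.2]] ((16.729509353637695, 30.97541046142578), (4.707858562469482, 42.189659118652344), 5.19442892074585)
side [[314.5, 192.7], [315.0, 189.8], [346.0, 196.0], [345.4, 198.9]] ((25.23076629638672, 14.346153259277344), (31.57469367980957, 2.941741704940796), 11.309932708740234)
barfar [621.5 -10.  137.9] [2.5, 2.5]
barnear [502.3  -2.3 136.4] [0.1, 0.1]
binfar [664.8 385.   74.9] [0.6, 0.6]
binnear [519.5 395.7  75.3] [1.1, 1.1]
knobtop [462.7 106.8 165.2] [0.5, 0.5]
yaw 3.064090400432875 o [579.  213.6  -2.1] res [[-2.3, 0.5, 3.9], [2.1, -1.4, 2.4], [-1.9, -1.4, -3.0], [0.4, -2.1, -2.6], [1.7, 4.3, -0.7]]
knob [461.1 102.4 150. ]
knobend [465.7 162.2 150. ]
hinge [579.  213.6 110. ]
handle [562.   -5.7 136. ]
pot [ 411. -148.   64.]
jar [ 404. -289.   77.]
```

The fitted stand pose is yaw 3.064 with origin (579, 214), and residuals are a few mm. I'll move above the stand to refine it with the wrist camera.

Emit:
move_arm(
  rows="0.77 -0.84 -0.1 0 0 0.331 -1;0.77 -0.84 -0.1 0 0 0.331 -1;0.77 -0.84 -0.1 0 0 0.331 -1;0.77 -0.84 -0.1 0 0 0.331 -1;0.77 -0.84 -0.1 0 0 0.331 -1;0.77 -0.84 -0.1 0 0 0.331 -1;0.77 -0.84 -0.1 0 0 0.331 -1;0.77 -0.84 -0.1 0 0 0.331 -1;0.77 -0.84 -0.1 0 0 0.331 -1;0.77 -0.84 -0.1 0 0 0.331 -1",
)

```text
clock: 0.98
eef_pos: [380.7, -256.9, 275.6]
tool_rot: [-3.14, -0.001, -0.07]
force: [0.4, -0.7, 0.5]
width: 85.4
gripper_force: 0.0
```

Emit:
move_arm(
  rows="0.25 -1 -0.08 0 0 0 -1;0.25 -1 -0.08 0 0 0 -1;0.25 -1 -0.08 0 0 0 -1;0.25 -1 -0.08 0 0 0 -1;0.25 -1 -0.08 0 0 0 -1;0.25 -1 -0.08 0 0 0 -1;0.25 -1 -0.08 0 0 0 -1;0.25 -1 -0.08 0 0 0 -1;0.25 -1 -0.08 0 0 0 -1;0.25 -1 -0.08 0 0 0 -1",
)

```text
clock: 1.82
eef_pos: [477.7, 32.0, 299.0]
tool_rot: [3.141, 0.0, -0.077]
force: [-0.4, 0.2, -0.7]
width: 85.3
gripper_force: 0.0
```

```bash
python3 - <<'E'
from h import *
import pickle
d=grab("wrist");save(d,"w1");pickle.dump(d,open("w1.pkl","wb"));print(tool().round(3).tolist())
print(np.round(d["T_tool_cam"],2).tolist())
E
```

```text
[[0.997, -0.079, -0.001, 477.206], [-0.079, -0.997, -0.001, 30.701], [-0.001, 0.001, -1.0, 298.913], [0.0, 0.0, 0.0, 1.0]]
[[-0.0, 0.96, 0.27, 67.87], [1.0, 0.0, 0.0, -0.37], [0.0, 0.27, -0.96, -128.47], [0.0, 0.0, 0.0, 1.0]]
```

View pics/w1.png

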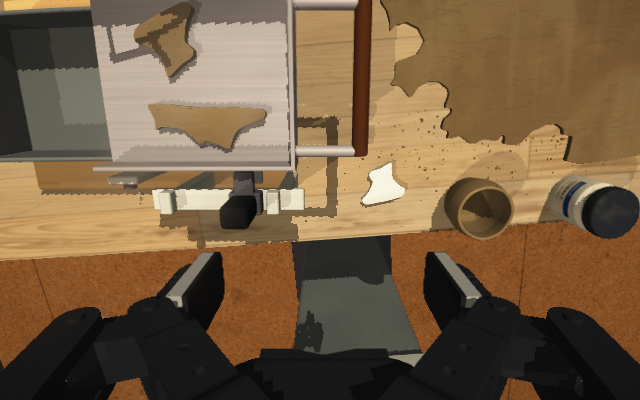

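The wrist view shows the knob's top face around (238,213), the white rail from (155,200) to (303,200), and the bar from (361,0) to (361,156) with its near end at (361,156). The white look-alike is at (383,185), the pot at (480,208) and the jar at (608,210).

```bash
python3 - <<'E'
from h import *
import pickle
d=pickle.load(open("w1.pkl","rb"));st=np.load("stand.npz");Rz,o=st["R"],st["o"]
D=pickle.load(open("d0.pkl","rb"))
W=lambda *m:Rz@np.array(m,float)+o
S=lambda p:Rz.T@(p-o)
h=d["img"].astype(int)
g=h.max(2)
for r in(188,196,204,212,220,226):print(r,[int(x) for x in g[r,212:270:2]])
print("pred top face",[np.round(proj(d,W(109+a,120+b,168)),0).tolist() for a,b in((-10,-12),(-10,12),(10,12),(10,-12))],"bot",[np.round(proj(d,W(109+a,120+b,126)),0).tolist() for a,b in((-10,-12),(-10,12),(10,12),(10,-12))])
m=((h[...,0]-h[...,2]>30)&(h[...,0]<150)&(h[...,1]<75));m[:,:340]=0;m[:,385:]=0;m[165:]=0
for r in(20,60,100,140):
    c=np.where(m[r])[0];print("bar row",r,c.min(),c.max(),[S(onz(d,u,r+.5,136)).round(1).tolist() for u in(c.min(),c.max()+1)])
rr=np.where(m.sum(1)>5)[0];print("bar last row",rr.max(),S(onz(d,361,rr.max()+1,136)).round(1))
c=np.where(m[140])[0]
print("tri bar near (top,side,wrist)",)
E
python3 - <<'E'
import cv2
t=cv2.imread("pics/w1.png")[130:250,80:380];cv2.imwrite("pics/w1z.png",cv2.resize(t,(800,320),interpolation=cv2.INTER_CUBIC))
E
```

```text
188 [88, 91, 94, 94, 95, 95, 95, 94, 93, 92, 91, 89, 94, 98, 93, 92, 82, 77, 75, 76, 73, 40, 81, 83, 82, 82, 81, 81, 81]
196 [230, 230, 229, 229, 229, 229, 229, 229, 172, 96, 46, 36, 32, 28, 25, 24, 22, 20, 18, 19, 17, 57, 75, 75, 40, 31, 211, 172, 205]
204 [232, 232, 232, 231, 231, 232, 58, 41, 38, 35, 31, 29, 26, 24, 22, 19, 19, 17, 16, 13, 11, 9, 20, 73, 51, 31, 210, 150, 201]
212 [124, 124, 124, 124, 46, 46, 44, 42, 39, 36, 35, 33, 32, 30, 30, 28, 25, 16, 10, 9, 11, 8, 21, 76, 68, 90, 121, 109, 230]
220 [123, 123, 122, 121, 54, 39, 39, 37, 34, 32, 29, 31, 28, 27, 27, 26, 24, 19, 11, 10, 56, 118, 117, 120, 121, 119, 120, 120, 119]
226 [103, 101, 101, 104, 87, 34, 36, 33, 31, 29, 27, 26, 25, 24, 24, 24, 20, 17, 27, 99, 100, 102, 104, 105, 107, 110, 111, 113, 113]
pred top face [[223.0, 209.0], [253.0, 209.0], [254.0, 232.0], [225.0, 232.0]] bot [[236.0, 196.0], [262.0, 196.0], [263.0, 216.0], [238.0, 216.0]]
bar row 20 354 371 [[-46.7, 212.7, 136.0], [-46.7, 226.9, 136.0]]
bar row 60 354 369 [[-16.7, 213.3, 136.0], [-16.8, 226.3, 136.0]]
bar row 100 353 368 [[14.6, 213.1, 136.0], [14.6, 226.4, 136.0]]
bar row 140 352 367 [[47.6, 213.0, 136.0], [47.6, 226.7, 136.0]]
bar last row 155 [ 60.9 221.1 136. ]
tri bar near (top,side,wrist)
```

View pics/w1z.png

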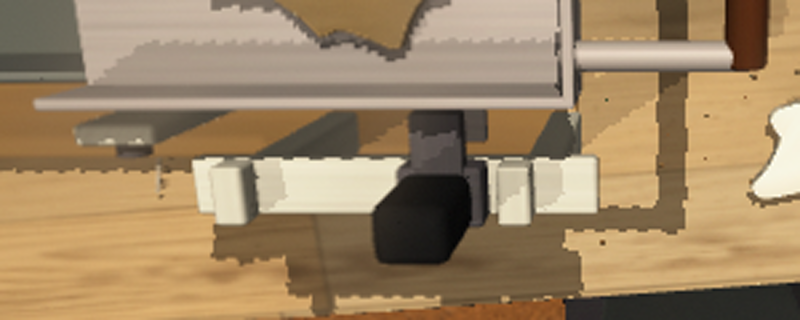

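Emit:
move_arm(
  rows="-0.069 -0.241 0.1 0 0 0 -1;-0.069 -0.241 0.1 0 0 0 -1;-0.069 -0.241 0.2 0 0 0 -1;-0.069 -0.241 0.3 0 0 0 -1;-0.069 -0.241 0.4 0 0 0 -1;-0.069 -0.241 0.47 0 0 0 -1;-0.069 -0.241 0.5 0 0 0 -1;-0.069 -0.241 0.5 0 0 0 -1",
)

```text
clock: 2.53
eef_pos: [461.1, 103.8, 147.6]
tool_rot: [3.139, 0.004, -0.08]
force: [-1.1, 0.3, 0.7]
width: 85.4
gripper_force: 0.0
```

```bash
python3 - <<'E'
from h import *
print(tool().round(3).tolist())
a=grab("wrist")["img"];b=grab("side")["img"][150:300,240:440]
b=cv2.resize(b,(533,400))
cv2.imwrite("pics/g1.png",cv2.cvtColor(np.hstack([a[100:,120:400],cv2.resize(b,(400,300))]),cv2.COLOR_RGB2BGR))
E
```

```text
[[0.997, -0.08, -0.004, 461.05], [-0.08, -0.997, -0.002, 103.814], [-0.004, 0.003, -1.0, 147.645], [0.0, 0.0, 0.0, 1.0]]
```

View pics/g1.png

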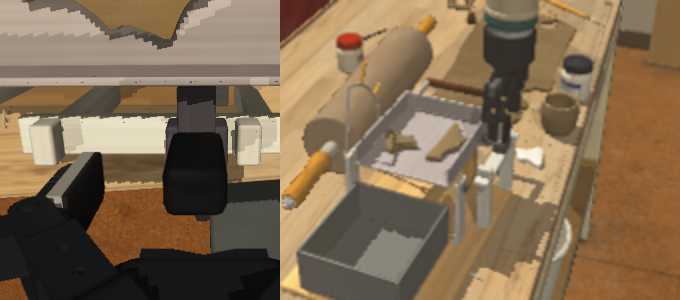

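The wrist view shows the knob at (315,275), centred between the fingers, and the side view agrees. I'll close on it.

Emit:
move_arm(
  rows="0 0 0 0 0 0 1;0 0 0 0 0 0 1;0 0 0 0 0 0 1;0 0 0 0 0 0 1;0 0 0 0 0 0 1;0 0 0 0 0 0 1;0 0 0 0 0 0 1",
)

```text
clock: 3.22
eef_pos: [462.4, 106.5, 149.9]
tool_rot: [-3.141, -0.001, -0.077]
force: [-1.3, -0.5, 5.6]
width: 23.3
gripper_force: 58.6
```

Emit:
move_arm(
  rows="0 -0.03 0 0 0 0 1;0 -0.06 0 0 0 0 1;0 -0.09 0 0 0 0 1;0 -0.12 0 0 0 0 1;0 -0.15 0 0 0 0 1;0 -0.18 0 0 0 0 1;0 -0.195 0 0 0 0 1;0 -0.205 0 0 0 0 1;0 -0.205 0 0 0 0 1",
)

```text
clock: 3.97
eef_pos: [466.7, 162.8, 149.9]
tool_rot: [3.135, 0.001, -0.08]
force: [-1.6, -11.8, 10.5]
width: 23.2
gripper_force: 60.0
```

Emit:
move_arm(
  rows="0 -0.015 0 0 0 0 1;0 -0.025 0 0 0 0 1;0 -0.025 0 0 0 0 1",
)

```text
clock: 4.22
eef_pos: [466.8, 163.3, 149.9]
tool_rot: [3.126, 0.003, -0.084]
force: [-1.2, -26.6, 15.8]
width: 22.8
gripper_force: 60.8
```

Emit:
move_arm(
  rows="0 0.015 0 0 0 0 1;0 0.015 0 0 0 0 -1;0 0.015 0 0 0 0 -1;0 0.015 0 0 0 0 -1;0 0.015 0 0 0 0 -1;0 0.015 -0.1 0 0 0 -1;0 0.1 -0.2 0 0 0 -1;0 0.2 -0.3 0 0 0 -1;0 0.3 -0.4 0 0 0 -1;0 0.3 -0.4 0 0 0 -1;0 0.3 -0.4 0 0 0 -1",
)

```text
clock: 5.13
eef_pos: [461.6, 84.6, 271.0]
tool_rot: [-3.14, -0.004, -0.08]
force: [-0.2, -0.1, 0.1]
width: 85.2
gripper_force: 0.0
```

```bash
python3 - <<'E'
from h import *
import pickle
d=grab("wrist");save(d,"w2");pickle.dump(d,open("w2.pkl","wb"));print(tool().round(3).tolist())
st=np.load("stand.npz");Rz,o=st["R"],st["o"]
for y in(120,60):print(y,[np.round(proj(d,Rz@np.array([109+a,y+b,168.])+o),0).tolist() for a,b in((-10,-12),(-10,12),(10,12),(10,-12))])
E
```

```text
[[0.997, -0.077, 0.001, 460.697], [-0.077, -0.997, 0.001, 86.003], [0.001, -0.001, -1.0, 269.675], [0.0, 0.0, 0.0, 1.0]]
120 [[282.0, 194.0], [316.0, 194.0], [316.0, 221.0], [283.0, 221.0]]
60 [[198.0, 194.0], [232.0, 194.0], [234.0, 221.0], [201.0, 221.0]]
```

View pics/w2.png

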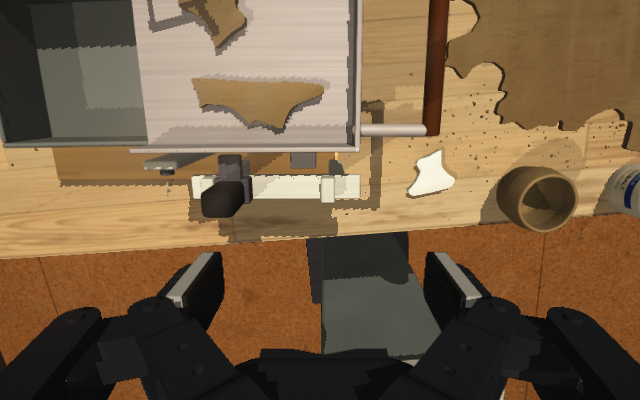

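The knob's top face is now at about (220,205), which matches the open-position prediction. The tray has not moved, and the pot (537,198) and jar are intact. Next I'll check the travel numerically and plan the handle grasp.

```bash
python3 - <<'E'
from h import *
import pickle
st=np.load("stand.npz");Rz,o=st["R"],st["o"]
for n,rs,c0,c1 in(("w1",(212,216,220),205,245),("w2",(196,200,204,208,212),190,225)):
    d=pickle.load(open(n+".pkl","rb"));g=d["img"].max(2).astype(int)
    for r in rs:
        c=c0+np.argmax(g[r,c0:c1]<75);print(n,r,c,(Rz.T@(onz(d,c,r+.5,168)-o)).round(1))
T=tool();g=Rz@np.array([0,219.8,136.])+o
print("handle",g.round(1),"tooldelta/300 (TCP 5 below grasp)",(T[:3,:3].T@(g-[0,0,5]-T[:3,3])/300).round(3))
E
```

```text
w1 212 220 [102.  104.9 168. ]
w1 216 220 [105.4 104.7 168. ]
w1 220 220 [108.9 104.4 168. ]
w2 196 201 [100.5  49.7 168. ]
w2 200 201 [103.5  49.4 168. ]
w2 204 201 [106.5  49.1 168. ]
w2 208 202 [109.5  49.6 168. ]
w2 212 202 [112.5  49.3 168. ]
handle [562.   -5.5 136. ] tooldelta/300 (TCP 5 below grasp) [0.36  0.279 0.462]
```

```bash
python3 - <<'E'
from h import *
import pickle
st=np.load("stand.npz");Rz,o=st["R"],st["o"]
S=lambda p:(Rz.T@(p-o)).round(1)
d=pickle.load(open("w2.pkl","rb"));h=d["img"].astype(int)
m=((h[...,0]-h[...,2]>30)&(h[...,0]<150)&(h[...,1]<75))
for r in(40,80,115):
    c=np.where(m[r,415:460])[0]+415;print("bar w2",r,S(onz(d,(c.min()+c.max()+1)/2,r+.5,136)))
d3=grab("wrist");print("moved since w2",tool()[:3,3].round(1))
# rail right stop edges (white blocks, top z=124), w1 and w2/now
for n,dd,rows,c0,c1 in(("w1",pickle.load(open("w1.pkl","rb")),(192,200,206),255,310),("w2",d,(180,188,194),310,365),("now",d3,(180,188,194),310,365)):
    g=dd["img"].max(2).astype(int)
    for r in rows:
        w=np.where(g[r,c0:c1]>165)[0]+c0;print(n,r,"rail end",w.max(),S(onz(dd,w.max()+1,r+.5,120)))
g=d3["img"].max(2).astype(int)
for r in(200,206):
    c=190+np.argmax(g[r,190:230]<75);print("now knob",r,c,S(onz(d3,c,r+.5,168)))
E
```

```text
bar w2 40 [ -7.8 219.9 136. ]
bar w2 80 [ 20.  220.4 136. ]
bar w2 115 [ 45.5 220.  136. ]
moved since w2 [460.2  86.7 268.8]
w1 192 rail end 309 [ 97.6 176.  120. ]
w1 200 rail end 309 [105.4 175.9 120. ]
w1 206 rail end 309 [111.3 175.8 120. ]
w2 180 rail end 364 [ 99.5 172.2 120. ]
w2 188 rail end 364 [106.5 172.4 120. ]
w2 194 rail end 364 [111.7 172.5 120. ]
now 180 rail end 364 [100.6 170.7 120. ]
now 188 rail end 364 [107.5 170.9 120. ]
now 194 rail end 364 [112.7 171.1 120. ]
now knob 200 202 [104.6  49.3 168. ]
now knob 206 203 [109.1  49.6 168. ]
```

Emit:
move_arm(
  rows="0.36 0.279 0.1 0 0 0 -0.18;0.36 0.279 0.1 0 0 0 -0.18;0.36 0.279 0.1 0 0 0 -0.18;0.36 0.279 0.1 0 0 0 -0.18;0.36 0.279 0.2 0 0 0 -0.18;0.36 0.279 0.3 0 0 0 -0.18;0.36 0.279 0.3 0 0 0 -0.18;0.36 0.279 0.3 0 0 0 -0.18",
)

```text
clock: 5.9
eef_pos: [560.0, -4.6, 176.9]
tool_rot: [-3.141, 0.006, -0.075]
force: [-0.1, -0.2, 0.2]
width: 50.2
gripper_force: 0.0
```

```bash
python3 - <<'E'
from h import *
st=np.load("stand.npz");Rz,o=st["R"],st["o"]
d=grab("wrist");save(d,"w3");h=d["img"].astype(int)
m=((h[...,0]-h[...,2]>30)&(h[...,0]<150)&(h[...,1]<75))
T=tool();print(T.round(3).tolist(),read_state()["width"])
for r in range(60,330,30):
    c=np.where(m[r,250:400])[0]+250
    if len(c)>5:print(r,c.min(),c.max(),(Rz.T@(onz(d,(c.min()+c.max()+1)/2,r+.5,136)-o)).round(1))
g=Rz@np.array([0,220.,136.])+o
print((T[:3,:3].T@(g-[0,0,5]-T[:3,3])/300).round(3))
E
```

```text
[[0.997, -0.075, -0.002, 561.436], [-0.075, -0.997, 0.001, -4.851], [-0.002, -0.0, -1.0, 178.667], [0.0, 0.0, 0.0, 1.0]] 50.49485912862863
120 316 339 [-58.7 220.7 136. ]
150 313 384 [-44.1 231.2 136. ]
180 253 337 [-28.7 204.2 136. ]
210 253 337 [-12.6 203.9 136. ]
240 297 337 [  4.4 215.4 136. ]
270 268 337 [ 22.3 207.3 136. ]
300 264 336 [ 41.3 205.6 136. ]
[0.002 0.003 0.159]
```

Emit:
move_arm(
  rows="0 0.003 0.08 0 0 0 -0.18;0 0.003 0.14 0 0 0 -0.18;0 0.003 0.16 0 0 0 -0.18;0 0.003 0.16 0 0 0 -0.18;0 0.003 0.16 0 0 0 1;0 0.003 0.16 0 0 0 1;0 0.003 0.16 0 0 0 1;0 0.003 0.16 0 0 0 1;0 0.003 0.16 0 0 0 1;0 0.003 0.16 0 0 0 1",
)

```text
clock: 6.78
eef_pos: [562.9, -5.7, 132.9]
tool_rot: [-3.14, -0.003, -0.076]
force: [-0.0, 3.4, 7.0]
width: 12.5
gripper_force: 58.4
```

```bash
python3 - <<'E'
from h import *
st=np.load("stand.npz");Rz,o=st["R"],st["o"]
T=tool();s=read_state();p=Rz.T@(T[:3,3]-o);print("tcp stand",p.round(1),s["width"],s["force"])
# arc: grip point held = bar centre at level (y,z)=(Y,Z); targets relative in tool axes (y=stand+y, z=down), /300
th0=0.118
for deg in(5,10,15,20,25,30,35,40,45,50,55,58,60):
    a=th0+np.radians(deg);print(deg,((221.5*(np.cos(a)-np.cos(th0)))/300).round(3),(-(221.5*(np.sin(a)-np.sin(th0)))/300).round(3))
E
```

```text
tcp stand [ -0.9 219.9 132.9] 12.534250763017276 [-0.00863502  3.35574438  6.97381602]
5 -0.01 -0.064
10 -0.026 -0.126
15 -0.047 -0.187
20 -0.074 -0.246
25 -0.105 -0.302
30 -0.142 -0.355
35 -0.182 -0.405
40 -0.227 -0.451
45 -0.276 -0.493
50 -0.328 -0.531
55 -0.384 -0.564
58 -0.418 -0.581
60 -0.442 -0.592
```

Emit:
move_arm(
  rows="0 -0.005 -0.032 0 0 0 1;0 -0.01 -0.064 0 0 0 1;0 -0.018 -0.095 0 0 0 1;0 -0.026 -0.126 0 0 0 1;0 -0.036 -0.157 0 0 0 1;0 -0.047 -0.187 0 0 0 1;0 -0.06 -0.217 0 0 0 1;0 -0.074 -0.246 0 0 0 1;0 -0.089 -0.274 0 0 0 1;0 -0.105 -0.302 0 0 0 1;0 -0.123 -0.329 0 0 0 1;0 -0.142 -0.355 0 0 0 1",
)

```text
clock: 7.78
eef_pos: [565.8, 33.6, 238.5]
tool_rot: [3.139, -0.002, -0.078]
force: [4.6, -2.3, -7.5]
width: 11.8
gripper_force: 58.4
```

```bash
cat > ang.py <<'E'
from h import *
st=np.load("stand.npz");Rz,o=st["R"],st["o"]
T=tool();s=read_state();g=T[:3,3]-5*T[:3,2];p=Rz.T@(g-o);print("grasp stand",p.round(1),"width",round(s["width"],1),"F",np.round(s["force"],1),"r",np.hypot(p[1],p[2]-110).round(1),"deg",(np.degrees(np.arctan2(p[2]-110,p[1])-.118)).round(1),s["tool_rot"])
E
python3 ang.py
```

```text
grasp stand [ -0.7 180.5 243.5] width 11.8 F [ 4.6 -2.3 -7.5] r 224.5 deg 29.7 [ 3.13917538e+00 -2.08665209e-03 -7.82068674e-02]
```

Emit:
move_arm(
  rows="0 -0.02 -0.025 0 0 0 1;0 -0.04 -0.05 0 0 0 1;0 -0.062 -0.074 0 0 0 1;0 -0.085 -0.096 0 0 0 1;0 -0.109 -0.118 0 0 0 1;0 -0.134 -0.138 0 0 0 1;0 -0.16 -0.158 0 0 0 1;0 -0.186 -0.176 0 0 0 1;0 -0.213 -0.193 0 0 0 1;0 -0.242 -0.209 0 0 0 1;0 -0.265 -0.221 0 0 0 1;0 -0.276 -0.226 0 0 0 1",
)

```text
clock: 8.78
eef_pos: [571.8, 110.2, 308.6]
tool_rot: [3.131, -0.003, -0.082]
force: [-2.4, -13.5, 14.8]
width: 11.5
gripper_force: 58.7
```

```bash
python3 ang.py; python3 - <<'E'
from h import *
a=grab("side")["img"][150:300,240:420];b=grab("top")["img"][140:260,215:375];save({"img":grab("wrist")["img"]},"w4")
cv2.imwrite("pics/p1.png",cv2.cvtColor(np.hstack([cv2.resize(a,(450,375),interpolation=2),cv2.resize(b,(350,375),interpolation=2)]),cv2.COLOR_RGB2BGR))
E
```

```text
grasp stand [ -0.8 103.6 313.6] width 11.5 F [ -2.4 -13.5  14.8] r 228.5 deg 56.3 [ 3.13096866e+00 -2.52811882e-03 -8.15639399e-02]
```

View pics/p1.png

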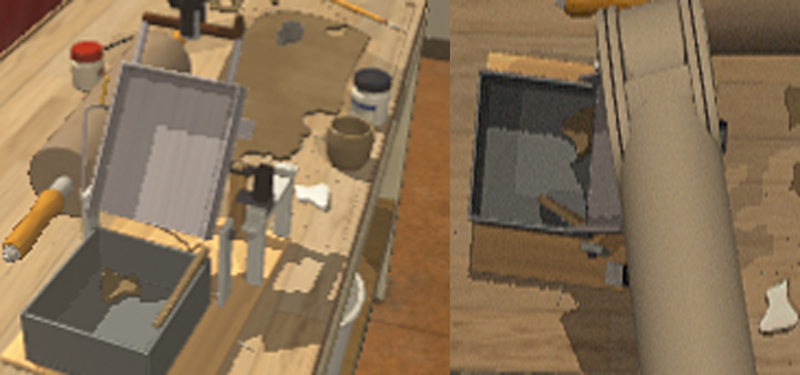

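Both offcuts have already slid into the bin: the short one shows at (118,287), and the long one leans inside at (180,290) in the left panel. I'll measure the tilt from the handle bar in the side image.

```bash
cat > tilt.py <<'E'
from h import *
import pickle
st=np.load("stand.npz");Rz,o=st["R"],st["o"]
def barends(d,roi):
    x0,y0,x1,y1=roi;h=d["img"][y0:y1,x0:x1].astype(int);m=((h[...,0]-h[...,2]>22)&(h[...,0]<130)&(h[...,1]<70)&(h[...,0]>1.6*h[...,1])).astype(np.uint8)
    ys,xs=np.where(m);p=np.polyfit(xs,ys,1);k=abs(ys-np.polyval(p,xs))<3;p=np.polyfit(xs[k],ys[k],1);a,b=xs[k].min(),xs[k].max()+1
    return [(a+x0,np.polyval(p,a)+y0+.5),(b+x0,np.polyval(p,b)+y0+.5)],k.sum()
def onx(d,u,v,X):
    w,q=ray(d,u,v);w=Rz.T@(w-o);q=Rz.T@q;return w+q*(X-w[0])/q[0]
def tilt(d,roi):
    e,n=barends(d,roi)
    for (u,v) in e:
        pass
    for (u,v),X in zip(e,(-62,62)):
        # intersect ray with circle r=221.5 about hinge at nearest approach: use y,z from plane x=X
        w=onx(d,u,v,X);print(np.round((u,v),1),n,w.round(1),"r",np.hypot(w[1],w[2]-110).round(1),"deg",np.degrees(np.arctan2(w[2]-110,w[1])-.118).round(1))
if __name__=="__main__":
    tilt(pickle.load(open("d0.pkl","rb"))["side"],(305,180,355,205))
    d=grab("side");save(d,"s5");tilt(d,(285,148,345,172))
E
python3 tilt.py;python3 ang.py
```

```text
[315.  190.5] 15 [-62.  237.2 125.9] r 237.7 deg -2.9
[346. 197.] 15 [ 62.  202.1 147.2] r 205.5 deg 3.7
[297.  156.5] 19 [-62.  102.2 306. ] r 221.1 deg 55.7
[328.  161.7] 19 [ 62.   31.6 341.7] r 233.9 deg 75.5
grasp stand [ -0.8 103.1 314. ] width 12.2 F [ -2.4 -11.6  13.7] r 228.6 deg 56.4 [ 3.1330652  -0.00315387 -0.08186797]
```

```bash
python3 - <<'E'
from h import *
from tilt import barends
import pickle
st=np.load("stand.npz");Rz,o=st["R"],st["o"]
def P(d,x,deg,r=221.5,a0=.118):
    a=np.radians(deg)+a0;return np.round(proj(d,Rz@np.array([x,r*np.cos(a),110+r*np.sin(a)])+o),1)
D=pickle.load(open("d0.pkl","rb"));s=D["side"]
print("level ends pred",P(s,-62,0),P(s,62,0),"meas (315,190.5) (346,197)")
d=grab("side")
print("now", [ (x,P(d,-62,x),P(d,62,x)) for x in(52,54,56,58,60,62)], barends(d,(285,148,345,172)))
h=d["img"][150:170,294:345];print((h[...,0].astype(int)-h[...,2])[:, ::3])
# brass marks on the bow, side view: predicted feet and found yellow pixels
for deg in(30,60):print(deg,"mark pred",np.round(proj(d,Rz@np.array([-97,110*np.cos(np.radians(deg)),110+110*np.sin(np.radians(deg))])+o),1))
E
```

```text
level ends pred [313.  190.1] [347.6 197.5] meas (315,190.5) (346,197)
now [(52, array([298.9, 157.1]), array([338.5, 164.4])), (54, array([297.9, 156.7]), array([337.7, 164. ])), (56, array([296.9, 156.4]), array([336.9, 163.7])), (58, array([295.8, 156.2]), array([336.1, 163.6])), (60, array([294.7, 156. ]), array([335.2, 163.5])), (62, array([293.6, 156. ]), array([334.3, 163.5]))] ([(np.int64(297), np.float64(156.62625905637037)), (np.int64(328), np.float64(161.6057607351122))], np.int64(18))
[[ 77  79  83  85  78  12  10  10  11  15  54  55  92  40  52  85  87]
 [ 75  81  83  81  82  10  11  12  10  11  60  56  92  39  63  85  88]
 [ 75  85  82  79  83   6   9  11  10   7  63  58  73  54  64  85  87]
 [ 78  86  83  81  83  50   9  11  10   8  45  50  60  61  65  86  68]
 [ 79  82  81  86  85  78  15  12  11  15  72  64  40  46  82  86  79]
 [ 81  72  69  77  86  84  18  11  12  18  84  85  78  76  79  88  92]
 [ 84  59  62  62  69  78  19  11  14  17  85  90  91  84  55  82  83]
 [ 82  41  45  46  54  63  16  11  13  16  87  93  80  74  34  77  59]
 [ 82  22  34  35  42  50  16 
[... 176 characters left out ...]
4  64]
 [ 83  18  88  80  79  45  10  11  13  52  59  50  42  42  33  60  64]
 [ 74  18  80  77  84  92  12  10  12  37  44  48  42  41  37  61  63]
 [ 71  16  68  66  65 129  11  10  12  35  31  38  39  41  37  65  62]
 [ 65  16  67  64  58 140  74   7  10  68  57  34  34  38  27  64  62]
 [ 61  16  65  63  58  87 101  21  26  77  74  71  53  32  24  63  63]
 [ 53  32  65  61  57  52  93  64  68  77  77  78  76  57  21  62  63]
 [ 52  37  65  60  57  49  63  77  80  77  76  76  80  53  28  62  63]
 [ 35  37  63  59  55  49  49  78  79  78  75  77  82  41  32  62  61]
 [ 29  42  61  58  53  47  51  79  78  77  74  86  88  29  33  62  63]]
30 mark pred [286.7 197.3]
60 mark pred [280.1 191.7]
```

Jaw travel from level gives a tilt of about 55.5°. I'll nudge it up to about 59.5° and measure again.

Emit:
move_arm(
  rows="0 -0.009 -0.015 0 0 0 1;0 -0.018 -0.029 0 0 0 1;0 -0.018 -0.029 0 0 0 1;0 -0.018 -0.029 0 0 0 1",
)

```text
clock: 9.37
eef_pos: [572.5, 121.4, 315.0]
tool_rot: [3.14, -0.002, -0.078]
force: [5.2, -2.8, -2.1]
width: 11.7
gripper_force: 60.1
```

```bash
cat >> ang.py <<'E'
c=p[1]/221.5;print("deg from jaw y",np.degrees(np.arccos(c)-.118).round(1),"bar below grasp",(p[2]-110-221.5*np.sqrt(1-c*c)).round(1))
E
python3 ang.py
```

```text
grasp stand [ -0.6  92.5 320. ] width 11.7 F [ 5.2 -2.8 -2.1] r 229.5 deg 59.5 [ 3.13954598e+00 -2.18693172e-03 -7.83295298e-02]
deg from jaw y 58.6 bar below grasp 8.8
```

Emit:
move_arm(
  rows="0 -0.01 -0.006 0 0 0 1;0 -0.01 -0.006 0 0 0 1;0 -0.01 -0.006 0 0 0 1;0 -0.01 -0.006 0 0 0 1",
)

```text
clock: 9.7
eef_pos: [572.7, 124.4, 316.4]
tool_rot: [3.139, -0.002, -0.078]
force: [4.8, -2.1, -4.2]
width: 11.6
gripper_force: 59.9
```

```bash
python3 ang.py; python3 - <<'E'
from h import *
st=np.load("stand.npz");Rz,o=st["R"],st["o"]
d=grab("wrist");s=grab("side")
q=[proj(d,Rz@np.array([-97,110*np.cos(np.radians(a)),110+110*np.sin(np.radians(a))])+o) for a in(30,60,90)];print(np.round(q,1))
u,v=map(int,q[1]);x0=min(max(u-80,0),480);y0=min(max(v-75,0),250)
print(x0,y0)
a=cv2.resize(d["img"][y0:y0+150,x0:x0+160],(480,450),interpolation=2)
b=cv2.resize(s["img"][165:265,250:320],(315,450),interpolation=2)
cv2.imwrite("pics/m1.png",cv2.cvtColor(np.hstack([a,b]),cv2.COLOR_RGB2BGR))
E
```

```text
grasp stand [ -0.6  89.4 321.4] width 11.6 F [ 4.8 -2.1 -4.2] r 229.6 deg 60.3 [ 3.13943844e+00 -1.86417579e-03 -7.82792462e-02]
deg from jaw y 59.4 bar below grasp 8.8
[[331.   68.9]
 [272.   62.6]
 [181.5  60.8]]
191 0
```

View pics/m1.png

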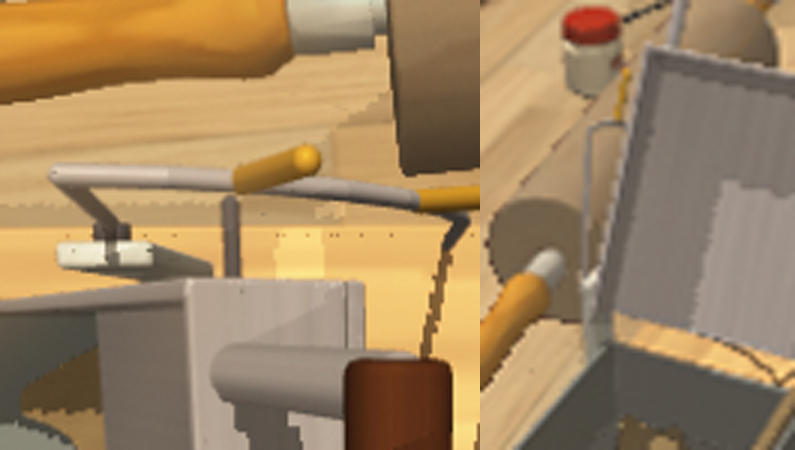

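The pointer pin tip is at (231,197) in the left panel and the foot of the longer brass mark at about (240,183). That puts the tray at 60° to within about 1°. I'll hold for over a second.

Emit:
move_arm(
  rows="0 0.002 0.001 0 0 0 1;0 0.002 0.001 0 0 0 1;0 0.002 0.001 0 0 0 1;0 0.002 0.001 0 0 0 1;0 0.002 0.001 0 0 0 1;0 0.002 0.001 0 0 0 1;0 0.002 0.001 0 0 0 1;0 0.002 0.001 0 0 0 1;0 0.002 0.001 0 0 0 1;0 0.002 0.001 0 0 0 1;0 0.002 0.001 0 0 0 1;0 0.002 0.001 0 0 0 1",
)

```text
clock: 10.8
eef_pos: [572.7, 124.4, 316.4]
tool_rot: [3.14, -0.002, -0.078]
force: [4.5, -3.2, -2.3]
width: 11.7
gripper_force: 60.1
```

Emit:
move_arm(
  rows="0 0 0 0 0 0 1;0 0 0 0 0 0 1;0 0 0 0 0 0 1;0 0 0 0 0 0 1;0 0 0 0 0 0 1;0 0 0 0 0 0 1",
)

```text
clock: 11.3
eef_pos: [572.7, 124.4, 316.5]
tool_rot: [3.14, -0.002, -0.078]
force: [4.8, -2.1, -1.1]
width: 11.4
gripper_force: 60.1
```

```bash
python3 ang.py; python3 - <<'E'
from h import *
import pickle
st=np.load("stand.npz");Rz,o=st["R"],st["o"]
d=grab("side");h=d["img"].astype(int);save(d,"s6")
# clay-coloured blobs inside bin region / tray floor (side view)
poly=lambda P:np.array([proj(d,Rz@np.array(p,float)+o) for p in P]).astype(np.int32)
clay=((h[...,0]-h[...,2]>35)).astype(np.uint8)
for n,P in(("bin",[(-70,-175,80),(70,-175,80),(70,-15,80),(-70,-15,80),]),("tray",[(-66,10*np.cos(1.05),118+10*np.sin(1.05)),(66,10*np.cos(1.05),118+10*.87),(66,150*.5-4,114+150*.87),(-66,150*.5-4,114+150*.87)])):
    m=np.zeros_like(clay);cv2.fillPoly(m,[poly(P)],1);
    k,_,s,c=cv2.connectedComponentsWithStats(m&clay);print(n,[(int(s[i][4]),c[i].round(0).tolist()) for i in range(1,k) if s[i][4]>5],int(m.sum()))
# lowering table from now
c=0
a1=np.radians(59.5)+.118
for t in(57,54,51,48,45,42,39,36,33,30,27,24,21,18,15,12,9,6,4,2,0,-1):
    a=np.radians(t)+.118;print(t,(221.5*(np.cos(a)-np.cos(a1))/300).round(3),(-221.5*(np.sin(a)-np.sin(a1))/300).round(3))
E
```

```text
grasp stand [ -0.6  89.4 321.5] width 11.4 F [ 4.8 -2.1 -1.1] r 229.6 deg 60.3 [ 3.14048306e+00 -2.16784377e-03 -7.80336249e-02]
deg from jaw y 59.4 bar below grasp 8.8
bin [(22, [292.0, 244.0]), (14, [310.0, 249.0]), (119, [311.0, 265.0]), (122, [286.0, 264.0])] 2056
tray [] 2112
57 0.029 0.014
54 0.063 0.032
51 0.097 0.051
48 0.129 0.073
45 0.16 0.096
42 0.189 0.121
39 0.218 0.147
36 0.245 0.175
33 0.27 0.204
30 0.294 0.234
27 0.317 0.266
24 0.337 0.298
21 0.356 0.332
18 0.373 0.367
15 0.388 0.402
12 0.402 0.438
9 0.413 0.475
6 0.423 0.513
4 0.428 0.538
2 0.432 0.563
0 0.436 0.589
-1 0.437 0.602
```

The tray is empty and the bin shows two clay blobs, at (311,265) and (286,264). I'll lower the tray along the same arc.

Emit:
move_arm(
  rows="0 0.029 0.014 0 0 0 1;0 0.063 0.032 0 0 0 1;0 0.097 0.051 0 0 0 1;0 0.129 0.073 0 0 0 1;0 0.16 0.096 0 0 0 1;0 0.189 0.121 0 0 0 1;0 0.218 0.147 0 0 0 1;0 0.245 0.175 0 0 0 1;0 0.27 0.204 0 0 0 1;0 0.294 0.234 0 0 0 1;0 0.317 0.266 0 0 0 1;0 0.337 0.298 0 0 0 1",
)

```text
clock: 12.35
eef_pos: [564.7, 24.1, 225.9]
tool_rot: [-3.141, -0.001, -0.078]
force: [4.5, 2.3, 3.7]
width: 11.8
gripper_force: 62.5
```

```bash
python3 ang.py
```

```text
grasp stand [ -0.4 190.1 230.9] width 11.8 F [4.5 2.3 3.7] r 225.2 deg 25.7 [-3.14107436e+00 -1.44263103e-03 -7.79178717e-02]
deg from jaw y 24.1 bar below grasp 7.1
```

Emit:
move_arm(
  rows="0 0.019 0.034 0 0 0 1;0 0.036 0.069 0 0 0 1;0 0.051 0.104 0 0 0 1;0 0.065 0.14 0 0 0 1;0 0.076 0.177 0 0 0 1;0 0.086 0.215 0 0 0 1;0 0.091 0.24 0 0 0 1;0 0.095 0.265 0 0 0 1;0 0.098 0.28 0 0 0 1;0 0.099 0.291 0 0 0 1;0 0.099 0.291 0 0 0 1",
)

```text
clock: 13.27
eef_pos: [561.6, -5.3, 137.7]
tool_rot: [3.141, 0.001, -0.077]
force: [5.5, 0.1, -3.4]
width: 11.7
gripper_force: 64.6
```

```bash
python3 ang.py
```

```text
grasp stand [  0.4 219.6 142.7] width 11.7 F [ 5.5  0.1 -3.4] r 222.1 deg 1.7 [ 3.14098381e+00  8.51828554e-04 -7.66487031e-02]
deg from jaw y 0.7 bar below grasp 4.0
```

Emit:
move_arm(
  rows="0 0 0.01 0 0 0 1;0 0 0.018 0 0 0 1;0 0 0.018 0 0 0 1",
)

```text
clock: 13.52
eef_pos: [561.7, -5.4, 136.3]
tool_rot: [3.141, -0.001, -0.077]
force: [-2.8, -0.8, 25.9]
width: 11.9
gripper_force: 68.0
```

Emit:
move_arm(
  rows="0 0 -0.008 0 0 0 -0.18;0 0 -0.008 0 0 0 -0.18;0 0 -0.008 0 0 0 -0.18;0 0 -0.008 0 0 0 -0.18;0 0 -0.008 0 0 0 -0.18;0 0 -0.06 0 0 0 -0.18;0 0 -0.14 0 0 0 -0.18;0 0 -0.25 0 0 0 -0.18;0 0 -0.35 0 0 0 -0.18;0 0 -0.45 0 0 0 -0.18;0 0 -0.45 0 0 0 -0.18;0 0 -0.45 0 0 0 -0.18",
)

```text
clock: 14.52
eef_pos: [562.4, -4.9, 269.9]
tool_rot: [-3.141, -0.003, -0.077]
force: [0.1, -0.7, 0.1]
width: 50.8
gripper_force: 0.0
```

```bash
python3 - <<'E'
from h import *
import pickle
st=np.load("stand.npz");Rz,o=st["R"],st["o"]
print(tool()[:3,3].round(1),read_state()["width"])
d=grab("wrist");save(d,"w7");s=grab("side");save(s,"s7");t=grab("top");save(t,"t7");h=d["img"].astype(int)
m=((h[...,0]-h[...,2]>30)&(h[...,0]<150)&(h[...,1]<75)).astype(np.uint8)
k,l,q,c=cv2.connectedComponentsWithStats(m)
i=[j for j in range(1,k) if q[j][4]>400 and 270<c[j][0]<370];
for j in i:
    print("blob",q[j].tolist(),c[j].round(1))
    for X,v in((-62,q[j][1]),(62,q[j][1]+q[j][3])):print("pred bar end row, level / 3deg",X,v,[np.round(proj(d,Rz@np.array([X,221.5*np.cos(a+.118),110+221.5*np.sin(a+.118)])+o),1).tolist() for a in(0,.052)])
# change vs first pictures outside arm: jar, pot, white look-alike, knob
D=pickle.load(open("d0.pkl","rb"))
for n,x in(("side",s),):
    for nm,P in(("jar",(404,-289,60)),("pot",(411,-148,50))):
        u,v=map(int,proj(x,np.array(P,float)));a=x["img"][v-12:v+12,u-10:u+10].astype(int);b=D[n]["img"][v-12:v+12,u-10:u+10].astype(int);print(nm,u,v,"mean diff",abs(a-b).mean().round(1))
# knob in the side view: dark blob near prediction
for y in(120,60):print("knob pred",y,np.round(proj(s,Rz@np.array([109,y,150.])+o),0))
g=s["img"].max(2);print([(int(u),int(v)) for u,v in [np.argwhere(g[205:260,330:365]<45).mean(0)[::-1]+[330,205]]])
# tray edge row comparison, level picture vs now
a=s["img"][195:250,278:330].astype(int);b=D["side"]["img"][195:250,278:330].astype(int);e=abs(a-b).mean(2);print("tray area diff",e.mean().round(1),(e>40).sum())
E
```

```text
[562.4  -4.9 269.9] 50.76199523702978
blob [169, 0, 369, 53, 6925] [308.7  20.9]
pred bar end row, level / 3deg -62 0 [[325.2, 115.1], [323.0, 115.5]]
pred bar end row, level / 3deg 62 53 [[325.0, 265.0], [323.1, 271.3]]
blob [316, 113, 18, 153, 2563] [324.7 188. ]
pred bar end row, level / 3deg -62 113 [[325.2, 115.1], [323.0, 115.5]]
pred bar end row, level / 3deg 62 266 [[325.0, 265.0], [323.1, 271.3]]
blob [269, 188, 46, 50, 683] [297.7 208.6]
pred bar end row, level / 3deg -62 188 [[325.2, 115.1], [323.0, 115.5]]
pred bar end row, level / 3deg 62 238 [[325.0, 265.0], [323.1, 271.3]]
jar 388 184 mean diff 5.0
pot 380 203 mean diff 2.0
knob pred 120 [352. 212.]
knob pred 60 [345. 222.]
[(348, 221)]
tray area diff 10.0 268
```

```bash
python3 - <<'E'
from h import *
import pickle
st=np.load("stand.npz");Rz,o=st["R"],st["o"];D=pickle.load(open("d0.pkl","rb"))
t=grab("top");s=grab("side")
for n,x,roi in(("top",t,(215,140,300,265)),("side",s,(240,180,345,325))):
    a,b=x["img"].astype(int),D[n]["img"].astype(int)
    m=((abs(a-b).mean(2)>18)&(a[...,0]-a[...,2]>30)).astype(np.uint8);M=np.zeros_like(m);x0,y0,x1,y1=roi;M[y0:y1,x0:x1]=m[y0:y1,x0:x1]
    k,_,q,c=cv2.connectedComponentsWithStats(M)
    print(n,"new clay",[(q[i].tolist(),(Rz.T@(onz(x,*c[i],45)-o)).round(0).tolist()) for i in range(1,k) if q[i][4]>8])
    print("bin rim px",[np.round(proj(x,Rz@np.array(p,float)+o)).tolist() for p in((-70,-175,80),(70,-175,80),(70,-15,80),(-70,-15,80))])
E
```

```text
top new clay [([266, 180, 12, 11, 40], [-20.0, -38.0, 45.0]), ([264, 205, 12, 8, 21], [55.0, -39.0, 45.0]), ([288, 256, 10, 4, 26], [200.0, 44.0, 45.0])]
bin rim px [[229.0, 163.0], [224.0, 209.0], [276.0, 214.0], [281.0, 168.0]]
side new clay [([313, 180, 9, 9, 32], [-127.0, 422.0, 45.0]), ([301, 250, 21, 31, 99], [46.0, -40.0, 45.0]), ([283, 262, 14, 7, 52], [-8.0, -63.0, 45.0])]
bin rim px [[250.0, 274.0], [298.0, 289.0], [322.0, 253.0], [279.0, 241.0]]
```

```bash
python3 -c "
from cell import *
print(finish_job())"
```

```text
the job is handed in; nothing more can be done
None
```

I handed the job in at about 15 s: lock slid firmly to its end stop and left open, tray held at about 60° for over a second, then lowered level and released. Both offcuts are in the bin (the long one leaning against its wall), and the jar and pot are undisturbed.

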